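Start a large coffee

ROBOT

A 6-joint arm with a two-finger parallel gripper is mounted at the origin on a cart in front of the work surface, level with it; the furniture and walls round the work are solid. World frame = base frame: x ahead of the robot, y to its left, z up, the work surface at z = 0. Lengths are in m, angles in degrees, forces in N, time in s.
With the tool pointing down it reaches from about 0.375 to 0.75 m from the base axis. Payload 9 kg.
Tool frame: the origin (TCP) lies where the fingers leave the gripper's body, on its centre line; the fingertips stand 73 mm ahead of it and the grasp point (between the pads) lies 54 mm ahead of it (robot.tip_reach is the distance from the TCP to the fingertips, in m); z points along the fingers, y is the line along which they close (so a half turn about z gives the same grasp; the last joint's range is limited). The gripper opens to 85 mm and grips with 20 to 120 N. Pads are 22 mm wide; open, the fingers measure 114 mm over their backs; the gripper's body (76 mm by 85 mm) begins 54 mm behind the grasp point. The pads swing forward as they close: fully open they stand 13 mm farther back than shut.
Start: joints at [58.573, 5.964, 5.575, 89.605, 0, 77.527], TCP at [0.195, 0.567, 0.304] pointing down, gripper open.
Joint ranges: [-171.21, 171.21], [-48.23, 106.86], [-62.78, 66.21], [-105.2, 120.99], [-86.42, 89.51], [-180, 180]. Speed limits (degrees/s): [127.2, 127.2, 147.25, 180, 180, 180].

INTERFACE

Orientations are given as [roll, pitch, yaw] about the fixed x, y, z axes, in that order (R = Rz(yaw) Ry(pitch) Rx(roll)).
In Python, from plant import robot gives the robot as it stands. Calls block until the motion is done:
- robot.move_pose(position, orientation): joint-space move of the TCP to a pose.
- robot.line_to(position, vel=0.15, rotation=None, guard=None): straight line of the TCP; rotation=None keeps the orientation; vel is the mean speed in m/s. With guard (N) it stops when the force on the tool has changed by that much, and returns True; else False.
- robot.goto_joints(angles): joint-space move.
- robot.set_gripper(opening): finger opening in m; the grip force is fixed at half the most; returns when the fingers have stopped.
- robot.pause(seconds).
- robot.ik(position, orientation): joint angles nearest the present ones, or None.
- robot.observe(): the state.
- robot.grab_frame(name): name is "scene" or "top" or "wrist"; returns the picture (384x512x3 uint8, blue, green, red); there is no depth.
- robot.get_calibration(name): a dict with "vertical_fov" (degrees; the focal length in pixels is half the picture's height over the tangent of half this angle, whatever the lens; pixels are square), "cx", "cy" (the principal point, pixels), "rvec" (rotation vector, rad) and "tvec" (3), from world to camera coordinates, as OpenCV has them. Camera axes: x right, y down, z forward; pixel columns grow to the right and rows downward; lengths in m; the calibration is good to about 2 mm. A picture is of the moment at which its call begins: read the wrist's pose just before it. get_calibration takes no time and is no camera call; for the wrist camera it gives the pose at the moment of the call.
A pose or a line that the arm cannot do raises robot.IKError and nothing moves.
- robot.job_done(): hands the job in; it is judged then, once.
The state is a dict: "time": time; "q": joint angles; "qvel": joint speeds; "joint_torque": joint torques, N m; "tool_pos": TCP position; "tcp_rot": TCP orientation; "ft_force": force on the tool from outside, world axes, zero at the start; "torque": the same for the moment, N m; "gripper_width": finger opening in m; "gripper_force": force on a finger pad.
Only numpy, scipy, OpenCV 4.12 (cv2) and the standard library are available. Lean on these libraries where they do the work, as an engineer would, in place of code of your own. Each camera call takes 0.05 s, during which the arm holds its last target. There are 200 camera calls.

TASK

Get the coffee machine to make a large cup: first switch it on by pressing the raised front end of the white rocker (with the red stroke) right down, then press the green large-cup key fully down so that it stays in, then press the red start button right down and let it come back up. Do not press the blue small-cup key, and press nothing before its turn. Only press, with the fingertips: leave the mug under the spout and the sugar pot and honey jar beside the machine where they stand.

Things in the scene. Friction and masses are not known exactly. Their poses are not given: they have to be found in the camera images.
- machine: Fixed dark steel coffee machine, 260 x 260 x 205 mm high; origin at the centre of its underside; its -x side is the front. Its top is level, nothing above. On the top is a row of four controls (white rocker, green key, blue key, red button), 68 mm in front of the origin, 58 mm apart along the machine's y, in any order. All are pressed straight down.
- rocker_on_end (a point): Point on the top face of the white rocker's front half, 24 mm from the pin, 8 mm from its free end, midway across; moves with it. The rocker is a shallow V, each half 32 mm long (machine x), 32 mm wide. Off: rear half level, front half (red stroke) slopes up 22 degrees, this point 9 mm above the pin. Press it down 9 mm: the front half is then level, at pin height: on.
- rocker_pin (a point): Fixed centre of the rocker at its pin (the bottom of the V on its top face), 12 mm above the machine's top; the pin runs along the machine's y. The steel frame below, 74 x 42 mm, stands 4 mm above the machine's top.
- rocker (a joint): Rocker angle, rad: 0 off, 0.4 fully on (front half level). Stays where it is left; turning it takes about 1 to 2 N at rocker_on_end.
- green_key_top (a point): Centre of the top face of the green key (large cup): flat, round, 30 mm across, in a steel ring 40 mm across and 3 mm high. It slides straight down 6 mm against about 2.5 N of friction and STAYS down where it is left (no spring). Top 12 mm above the machine's top when up.
- green_key (a joint): Travel of the green key, m: 0 up, 0.006 fully down.
- blue_key_top (a point): Centre of the top face of the blue key (small cup), to be left alone: flat, round, 30 mm across, in a steel ring 40 mm across and 3 mm high. It slides straight down 6 mm against about 2.5 N of friction and STAYS down where it is left (no spring). Top 12 mm above the machine's top.
- blue_key (a joint): Travel of the blue key, m: 0 up, 0.006 fully down.
- red_button_top (a point): Centre of the top face of the red start button: flat and round, 30 mm across, in a ring like the keys'. Slides straight down 6 mm against a spring (about 1.7 N to start, 5 N fully down) and springs back up when let go. Top 12 mm above the machine's top when up.
- red_button (a joint): Travel of the red button, m: 0 up, 0.006 fully down.
- mug: Loose white mug with coloured stripes, 87 x 124 (over the handle) x 103 mm, on the drip plate under the spout, 23.5 mm above the worktop; origin at the centre of its underside's extent. Leave it.
- sugar: Loose white lidded sugar pot, 77 x 77 x 88 mm, beside the machine on its +y side; origin at the centre of its underside. Leave it.
- honey: Loose honey jar with white lid, 58 x 62 x 99 mm, beside the machine on its -y side; origin at the centre of its underside. Leave it.
Not all that is in view belongs to the job. What is shaped like the honey but yellow is not meant. Leave any pink look-alike of the mug alone.

How it is judged (in metres and radians):
On the way, in this order (a step that is already met when the one before it is completed fails the run):
1. the white rocker is switched on (value of joint rocker above 0.34 rad), for 0.1 s.
2. the green key is pressed fully down (value of joint green_key above 0.0046 m), for 0.1 s.
3. the red button is pressed right down (value of joint red_button above 0.0046 m), for 0.05 s.
At the end, for the whole second after the job is handed in: The rocker is on (at least 0.34 of 0.40 rad), the green key is down (at least 4.6 of 6 mm), the blue key is up (within 2 mm), the red button has come back up (within 1 mm), and mug, sugar pot and honey jar stand within 20 mm of where they were, at rest (value of joint rocker above 0.34 rad and value of joint green_key above 0.0046 m and value of joint blue_key below 0.002 m and value of joint red_button below 0.001 m and distance of each of mug, sugar, honey from where it was at the start of the episode below 0.02 m and linear speed of each of mug, sugar, honey below 0.02 m/s); the robot touches nothing.
It fails at once if the blue key is pressed (2 mm) (value of joint blue_key above 0.002 m).
It fails at once if the green key is pressed (3 mm) while the rocker is not on (value of joint green_key above 0.003 m and value of joint rocker below 0.28 rad).
It fails at once if the red button is pressed (3 mm) while the rocker is not on or the green key is not down (value of joint red_button above 0.003 m and (value of joint rocker below 0.28 rad or value of joint green_key below 0.004 m)).
It fails at once if the mug, sugar pot or honey jar is lifted, carried or pushed by more than 20 mm (distance of any of mug, sugar, honey from where it was at the start of the episode above 0.02 m).
It also fails if it takes over 48 s, if anything falls off the work surface, if the arm or the gripper's body presses on something with over 40 N, if the wrist force passes 120 N, or if a joint passes its speed limit or range.

## Working session

There is one attempt and no reset: what is moved stays moved. The work goes in short steps, each a Python script; the robot and the scene stay as the last script left them, time stands still between calls to the robot, and variables do not carry over. Pictures are saved under pics/ and viewed, at most 10 in all, crops included, and the job is handed in when it is done.

```bash
mkdir -p pics; python3 - <<'E'
from plant import robot
import cv2
for n in("scene","top","wrist"):
    im=robot.grab_frame(n); cv2.imwrite(f"pics/{n}0.png",im)
    print(n,robot.get_calibration(n))
print(robot.observe()["time"],robot.tip_reach)
E
```

```text
scene {'vertical_fov': 44.42528395102697, 'cx': 251.5500346941301, 'cy': 192.35152333132146, 'rvec': array([ 2.22092472, -1.11086928,  0.42677071]), 'tvec': array([-0.23930123,  0.45710762,  0.91687492])}
top {'vertical_fov': 50.523344575248785, 'cx': 256.3984519304141, 'cy': 190.94720608431567, 'rvec': array([ 2.09610596, -2.16061734,  0.16916328]), 'tvec': array([0.10695467, 0.54909794, 1.10267742])}
wrist {'vertical_fov': 65.54361441940824, 'cx': 257.4408178018213, 'cy': 190.69949534680285, 'rvec': array([-2.33648315, -1.66780452, -0.26568865]), 'tvec': array([-0.59865506, -0.03981912,  0.3804372 ])}
0.15 0.0726
```

View pics/top0.png

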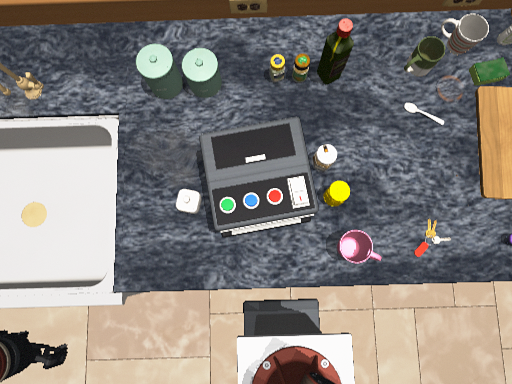

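View pics/scene0.png

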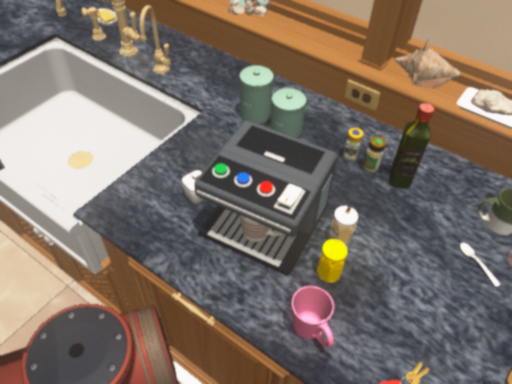

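The top view shows the row from +y: green (227,205), blue (251,201), red (275,197), rocker (299,192). I'll triangulate the caps from both views.

```bash
cat > h.py <<'E'
import cv2,numpy as np
from plant import robot
def cal(n):
    c=robot.get_calibration(n); f=192/np.tan(np.radians(c["vertical_fov"]/2))
    K=np.array([[f,0,c["cx"]],[0,f,c["cy"]],[0,0,1]]); return K,cv2.Rodrigues(c["rvec"])[0],c["tvec"].reshape(3)
def onplane(c,uv,z):
    K,R,t=c; o=-R.T@t; d=R.T@np.linalg.inv(K)@np.array([*uv,1.]); return o+d*(z-o[2])/d[2]
def tri(c1,p1,c2,p2):
    P=[K@np.c_[R,t] for K,R,t in(c1,c2)]
    X=cv2.triangulatePoints(*P,np.float64(p1).reshape(2,1),np.float64(p2).reshape(2,1)).ravel(); return X[:3]/X[3]
def blobs(im,roi):
    x0,y0,x1,y1=roi; h=cv2.cvtColor(im,cv2.COLOR_BGR2HSV); out={}
    for n,rs in dict(green=[(45,80)],blue=[(100,125)],red=[(0,8),(172,180)]).items():
        m=sum(cv2.inRange(h,(a,140,90),(b,255,255)) for a,b in rs); k=np.zeros_like(m); k[y0:y1,x0:x1]=m[y0:y1,x0:x1]
        _,_,s,ce=cv2.connectedComponentsWithStats(k); i=1+np.argmax(s[1:,4]); out[n]=ce[i]; print(n,ce[i].round(1),s[i])
    return out
E
python3 - <<'E'
from h import *
ct,cs=cal("top"),cal("scene")
T=blobs(cv2.imread("pics/top0.png"),(205,170,318,235)); S=blobs(cv2.imread("pics/scene0.png"),(195,150,310,215))
for n in T: print(n,tri(ct,T[n],cs,S[n]).round(4),onplane(ct,T[n],.217).round(4),onplane(cs,S[n],.217).round(4))
g,b,r=[onplane(ct,T[n],.217) for n in("green","blue","red")]
v=(r-g)/2; print(v,np.linalg.norm(v),np.degrees(np.arctan2(v[0],-v[1])))
print("pin",b+2*v)
E
```

```text
green [227.  204.2] [222 199  11  11 103]
blue [250.7 200. ] [245 195  12  11 104]
red [274.3 195.6] [269 190  12  12 110]
green [220.3 167.8] [215 163  11  11 102]
blue [242.6 176.8] [237 172  12  11 114]
red [265.7 186.2] [260 181  13  12 128]
green [0.4931 0.1603 0.2167] [0.4931 0.1602 0.217 ] [0.4928 0.1601 0.217 ]
blue [0.5018 0.1032 0.2165] [0.5016 0.1033 0.217 ] [0.5016 0.1028 0.217 ]
red [0.5109 0.046  0.2159] [0.5105 0.0463 0.217 ] [0.5102 0.0453 0.217 ]
[ 0.00868583 -0.05693231  0.        ] 0.057591076171672896 8.674396014027227
pin [ 0.51893851 -0.0105298   0.217     ]
```

```bash
cat >> h.py <<'E'
YAW=8.67
def st():
    o=robot.observe(); return round(o["time"],2),np.round(o["tool_pos"],4),np.round(o["ft_force"],2)
def press(xy,ztop,travel,guard=9):
    L=robot.tip_reach
    robot.line_to([*xy,ztop+L+.02],vel=.12); print("above",st())
    hit=robot.line_to([*xy,ztop-travel-.003+L],vel=.02,guard=guard); print("down",hit,st(),"tip",st()[1][2]-L)
    robot.pause(.25); print("hold",st())
E
python3 - <<'E'
from h import *
robot.set_gripper(0)
p=robot.observe()["tool_pos"]; robot.line_to([p[0],p[1],.38])
a=[robot.ik([.495,-.014,.37],[180,0,y]) for y in (YAW,YAW+180)]; print(a)
robot.move_pose([.495,-.014,.36],[180,0,YAW if a[0] is not None and abs(a[0][5])<170 else YAW+180])
print(st(),robot.observe()["tcp_rot"],robot.observe()["gripper_width"])
cv2.imwrite("pics/w1.png",robot.grab_frame("wrist"))
c=cal("wrist"); K,R,t=c
for P in ([.5189,-.0105,.217],[.4951,-.0142,.226],[.5105,.0463,.217],[.495,-.014,.2874]): q=K@(R@np.array(P)+t); print(P,q[:2]/q[2])
E
```

```text
[array([-16.79181597, -10.76959599,  -3.80276968,  96.96682631,
         0.        , 154.53818403]), array([-16.79181597, -10.76959599,  -3.80276968,  96.96682631,
         0.        , -25.46181597])]
(3.91, array([ 0.4951, -0.0134,  0.3601]), array([-0.09, -0.71,  0.38])) [-1.79997118e+02 -1.24235066e-02  8.75800355e+00] -0.00026792917357368253
[0.5189, -0.0105, 0.217] [257.90808857 171.81260033]
[0.4951, -0.0142, 0.226] [257.96539749 206.78352247]
[0.5105, 0.0463, 0.217] [179.88499047 171.37861053]
[0.495, -0.014, 0.2874] [257.76746264 248.427893  ]
```

View pics/w1.png

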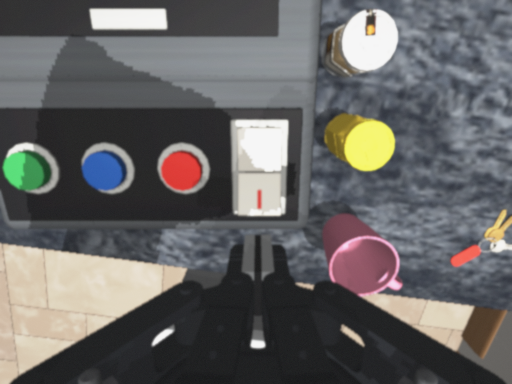

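The wrist view shows the rocker's V at about (260,171) and the red stroke at (260,199). Both are where predicted, and the shut fingertips are narrow, at about (258,238). Pressing the rocker.

```bash
python3 - <<'E'
from h import *
press([.495,-.0140],.226,.009)
robot.line_to([.495,-.014,.36],vel=.12); print(st())
cv2.imwrite("pics/w2.png",robot.grab_frame("wrist"))
E
```

```text
above (4.45, array([ 0.4949, -0.0138,  0.3189]), array([-0.09,  1.04,  0.79]))
down True (5.78, array([ 0.4949, -0.014 ,  0.2896]), array([-1.06, -0.06,  5.39])) tip 0.21700000000000003
hold (6.03, array([ 0.4949, -0.014 ,  0.2896]), array([-0.99,  0.21,  4.56]))
(6.77, array([ 0.4949, -0.014 ,  0.3592]), array([ 0.03,  0.92, -0.1 ]))
```

View pics/w2.png

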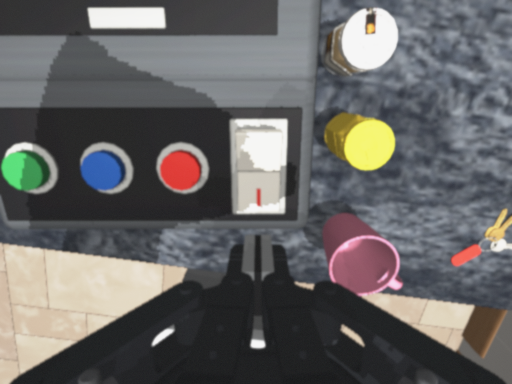

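The rocker's rear half now stands raised and the front half looks flat, with the red stroke at (259,197). I'll press it once more, harder, to make sure it has bottomed, then press the green key.

```bash
python3 - <<'E'
from h import *
press([.495,-.0140],.220,.006,guard=18)
robot.line_to([.495,-.014,.36],vel=.15)
robot.line_to([.4931,.1602,.36],vel=.15)
press([.4931,.1602],.217,.006,guard=16)
robot.line_to([.4931,.1602,.36],vel=.15); print(st())
cv2.imwrite("pics/w3.png",robot.grab_frame("wrist"))
E
```

```text
above (7.36, array([ 0.4949, -0.0139,  0.3127]), array([ 0.24, -0.1 ,  0.64]))
down True (8.46, array([ 0.495 , -0.014 ,  0.2896]), array([-1.8 ,  0.86,  6.78])) tip 0.21700000000000003
hold (8.71, array([ 0.4949, -0.014 ,  0.2895]), array([-1.85,  1.26,  6.23]))
above (11.21, array([0.4931, 0.16  , 0.3101]), array([ 0.37, -0.19,  0.88]))
down True (12.43, array([0.493 , 0.1602, 0.2836]), array([-2.17,  0.12,  4.48])) tip 0.21100000000000002
hold (12.68, array([0.493 , 0.1602, 0.2836]), array([-0.87,  0.14,  4.77]))
(13.34, array([0.493 , 0.1602, 0.359 ]), array([-0.25,  0.95,  0.39]))
```

View pics/w3.png

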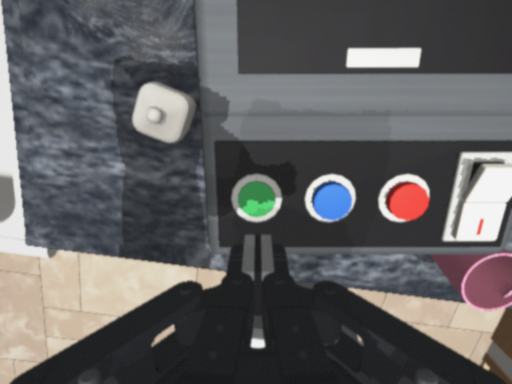

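The green key at (257,198) sits low in its ring. The rocker at (480,200) is on, with its rear half raised, and blue at (333,200) is still up. Next is the red button.

```bash
python3 - <<'E'
from h import *
robot.line_to([.5105,.0460,.36],vel=.15)
press([.5105,.0460],.217,.006,guard=18)
robot.line_to([.5105,.0460,.36],vel=.15); print(st())
cv2.imwrite("pics/w4.png",robot.grab_frame("wrist"))
E
```

```text
above (14.88, array([0.5105, 0.0464, 0.3101]), array([ 0.44, -0.78,  0.41]))
down True (16.12, array([0.5104, 0.046 , 0.2837]), array([-1.41,  0.46,  4.6 ])) tip 0.2111
hold (16.37, array([0.5104, 0.046 , 0.2837]), array([-1.19, -0.32,  5.31]))
(17.03, array([0.5104, 0.046 , 0.359 ]), array([-0.36,  0.11,  0.58]))
```

View pics/w4.png

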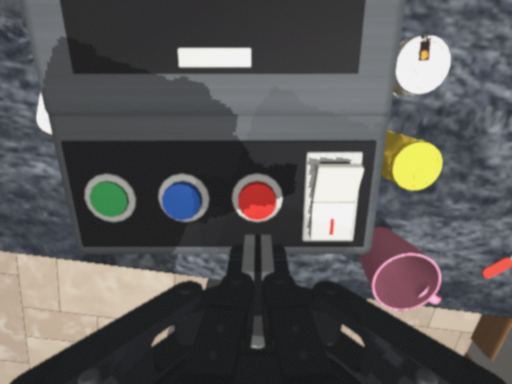

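Red at (257,200) is back up after about 5.9 mm of travel. Green (110,198) is down, blue (183,200) is up, and the rocker (333,200) is on.

```bash
python3 -c "
from plant import robot
print(robot.job_done())"
```

```text
the job is handed in; nothing more can be done
None
```

I handed the job in at about 17 s: the rocker is on, the green key is down, the red button was pressed about 5.9 mm and came back up, and the blue key was not touched; no verdict came back.

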